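# Take the cleaned starter drive out of the blasting cabinet

### The arm

A 7-joint arm with a two-finger parallel gripper is mounted at the origin on the work surface. World frame = base frame: x ahead of the robot, y to its left, z up, the work surface at z = 0. Lengths are in m, angles in rad, forces in N, time in s.
With the tool pointing down it reaches from about 0.4 to 0.925 m from the base axis. Payload 4.1 kg.
Tool frame: the origin (TCP) lies midway between the tips of the shut fingers; the grasp point (between the pads) lies 19 mm behind it; z points along the fingers, y is the line along which they close (so a half turn about z gives the same grasp; the last joint's range is limited). The gripper opens to 85 mm and grips with 20 to 120 N. Pads are 22 mm wide; open, the fingers measure 114 mm over their backs; the gripper's body (76 mm by 85 mm) begins 54 mm behind the grasp point. The pads swing forward as they close: fully open they stand 13 mm farther back than shut.
Start: joints at [1.232, 0.398, 0.045, 1.537, -0.019, 1.207, -0.051], TCP at [0.154, -0.631, 0.196] pointing down, gripper open.
Joint ranges: [-2.82, 2.82], [-0.49, 2.23], [-1.37, 1.46], [0, 2.46], [-1.36, 4.5], [0.23, 2], [-2.94, 2.94]. Speed limits (rad/s): [2.57, 2.57, 3.14, 3.14, 3.14, 3.14, 3.14].

### API

Orientations are given as a unit quaternion [x, y, z, w].
In Python, from station import get_state, snapshot, close_job gives the robot as it stands.
- The arm moves only by the shell command python3 -m jog 'ROWS' [FORCE]. ROWS is JSON, a list of rows, each an object of numbers: "x", "y", "z": the shift along the tool's x, y, z in units of 0.12 m (1.0 is 0.12 m); "wx", "wy", "wz": the turn, a rotation vector about the tool's x, y, z in units of 45 degrees (1.0 is 45 degrees); "hand": the finger opening in mm, from 0 to 85.4. In form: [{"x": .., "y": .., "z": .., "wx": .., "wy": .., "wz": .., "hand": ..}, ...]. A call has 1 to 20 rows; each row shifts and turns the commanded pose from where the row before left it, along the tool's axes as they then stand; what a row does not reach is not made up. A row lasts 1/8 s, in which the tool goes at most 62.5 mm and 10.7 degrees, less where a joint would pass 70% of its speed; a pose out of reach is approached as far as the arm can. A call with a number of a shift or a turn outside -1 to 1 is refused whole. A call with a gripper value outside its range is refused whole. The fingers move at their own pace and stop on an object; FORCE is the grip in N (left out, the last holds). Time passes only in rows, so rows that do not move let the fingers close. It gives the time, the measured TCP pose, the force, the opening and the grip force at its end, in the units of the state.
- get_state(): the state, without advancing time (a new reading comes with each control period).
- snapshot(name): name is "scene" or "side" or "wrist"; returns a dict with "image" (400x640x3 uint8, blue, green, red), "depth" (400x640 float32, m along the optical axis (not along the pixel's ray), 0 where there is no reading), "mtx" (3x3 intrinsics, pixels), "distortion" ([k1, k2, p1, p2, k3] as OpenCV has them; the pictures are not rectified), "R" (3x3) and "t" (3): a world point X has camera coordinates R X + t. Camera axes: x right, y down, z forward; pixel columns grow to the right and rows downward; lengths in m; the calibration is good to about 2 mm. A picture is of the moment at which its call begins.
- close_job(): hands the job in; it is judged then, once.
The state is a dict: "t": time; "q": joint angles; "qvel": joint speeds; "joint_torque": joint torques, N m; "tcp_pos": TCP position; "ee_rot": TCP orientation; "force": force on the tool from outside, world axes, zero at the start; "torque": the same for the moment, N m; "opening": opening from 0.0 (shut) to 1.0 (fully open); "gripper_force": force on a finger pad.
Only numpy, scipy, OpenCV 4.12 (cv2) and the standard library are available. Lean on these libraries where they do the work, as an engineer would, in place of code of your own. Each camera call takes 0.05 s, during which the arm holds its last target. There are 200 camera calls.

### The job

The starter drive (the steel part with the toothed gear on top) is blasted clean: reach in through the round port above it, lift it off its stand and out of the blue cabinet, and set it down gently, upright with the gear up, on the floor of the red tray in the free space beside the solenoid. Do not drop it. Leave the pulley and the solenoid standing where they are.

Things in the scene. Friction and masses are not known exactly. Their poses are not given: they have to be found in the camera images.
- cabinet: Fixed blue cabinet, 300 (x) x 500 (y) x 252 mm, closed but for two round ports. Origin: centre of its underside, on the bench; x away from its low front, y to its left, z up. Front wall (x = -150) 140 mm high; from its top a 5 mm thick wall slopes up at 25 degrees to x = +90, z = 252; then a flat clear roof to the back wall (x = +150). Ports in the slope at y = -120, +120.
- port_right (a point): Centre of the right-hand port (cabinet x = -30, y = -120), a round hole 170 mm in diameter with a black rim, in the outer face of the sloping wall, 196 mm above the bench. The hole's own axis leans 25 degrees from vertical, towards the cabinet's front; the point's axes are the cabinet's.
- port_left (a point): The same for the left-hand port (cabinet y = +120).
- stand_right: Fixed pedestal below the right-hand port: round foot, thin stem and a level black rubber disc 72 mm in diameter on top. Origin at the centre of its underside, 6 mm above the bench; its top is 60 mm above the origin. Within 9 mm of straight below the port's centre.
- stand_left: The same pedestal below the left-hand port.
- drive: Steel starter drive, loose, 100 mm tall, about 0.4 kg, upright on either pedestal, within 6 mm of its centre. Below: a round shell 56 mm in diameter, 45 mm tall, with a brass band, tapering to 36 mm at 52 mm. Above, from 52 to 100 mm: a toothed gear 32 mm in diameter, the place to grip. Origin: centre of its underside, z up through the gear.
- pulley: Brass-coloured grooved belt pulley on the other pedestal, 60 mm in diameter and 30 mm tall with a 24 mm hub up to 42 mm; loose, origin at the centre of its underside, z up. Stays where it is.
- tray: Fixed red open tray on the bench right of the cabinet, 180 (x) x 240 (y) mm, walls 22 mm high and 4 mm thick, inner floor 4 mm above the bench. Origin at the centre of its underside, z up; y along its long side.
- solenoid: Loose upright aluminium cylinder with a black cap and two copper studs, 45 mm in diameter, 76 mm tall, standing in the half of the tray towards the tray's -y end; the other half is free. Origin at the centre of its underside. Stays where it is.
There are look-alikes about, which are no part of the job. What is shaped like the drive but purple is not meant.

How it is judged:
By the outcome, as a careful person would: the job done as asked, in the order asked, and still so for the second after the job is handed in, with the robot touching nothing.
It also fails if it takes over 48 s, if anything falls off the work surface, if the arm or the gripper's body presses on something with over 40 N, if the wrist force passes 120 N, or if a joint passes its speed limit or range.

## Working session

There is one attempt and no reset: what is moved stays moved. The work goes in short steps, Python scripts to look and compute and a shell command to move; the robot and the scene stay as the last step left them, time stands still between calls to the robot, and variables do not carry over. Pictures are saved under pics/ and viewed, at most 10 in all, crops included, and the job is handed in when it is done.

```bash
mkdir -p pics; ls
python3 - <<'E'
from station import *
import cv2,numpy as np
s=get_state();print({k:np.round(v,3).tolist() for k,v in s.items()})
for n in("scene","side"):
    d=snapshot(n);cv2.imwrite(f"pics/{n}1.png",d["image"]);np.savez(f"{n}1.npz",**d)
    print(n,np.round(d["mtx"],1).tolist(),np.round(-d["R"].T@d["t"],3),np.round(d["R"][2],2))
E
```

```text
pics
{'t': 0.0, 'q': [1.232, 0.399, 0.045, 1.538, -0.019, 1.207, -0.051], 'qvel': [-0.001, 0.001, -0.001, 0.001, -0.0, 0.0, -0.0], 'joint_torque': [0.0, -47.512, 1.365, -25.422, 0.012, 0.009, -0.0], 'tcp_pos': [0.154, -0.631, 0.195], 'ee_rot': [0.993, 0.12, -0.0, -0.001], 'force': [-0.644, -0.596, 0.06], 'torque': [-0.057, -0.005, -0.003], 'gripper_force': 0.0, 'opening': 0.997}
scene [[475.8, 0.0, 319.0], [0.0, 475.8, 196.3], [0.0, 0.0, 1.0]] [0.868 0.255 1.525] [-0.27 -0.19 -0.94]
side [[381.2, 0.0, 317.7], [0.0, 381.2, 199.6], [0.0, 0.0, 1.0]] [ 0.133 -0.705  1.04 ] [ 0.3   0.57 -0.76]
```

View pics/scene1.png

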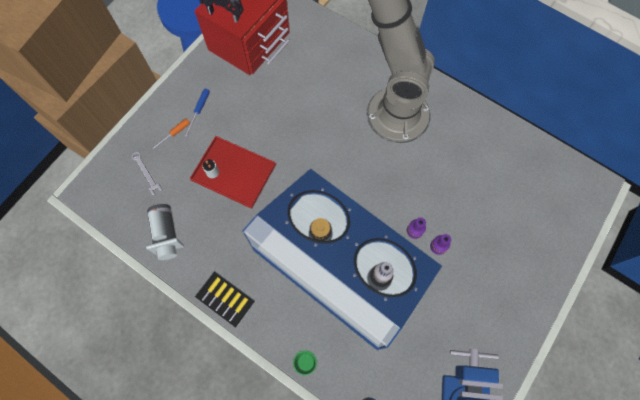

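View pics/side1.png

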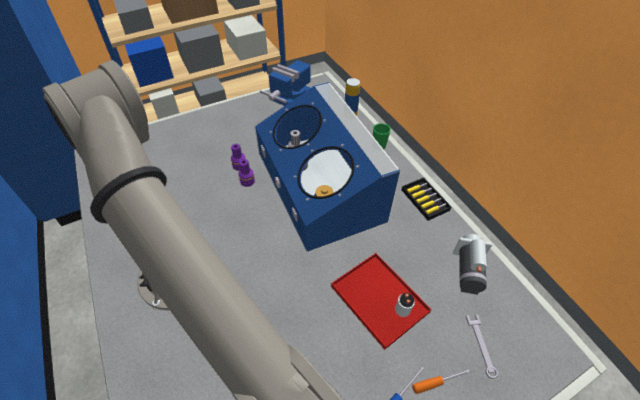

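The scene view shows the steel drive in a port at scene (383,272), or side (294,137). The brass pulley is in the other port at scene (320,229). Things that could be taken for the drive are the purple copies at scene (417,228) and (441,244), the solenoid (211,169) and the grey motor (162,230). I choose the steel one at (383,272). The tray is at (233,172), with its free half to the right of the solenoid.

```bash
cat > h.py <<'E'
import numpy as np,cv2
def ray(d,uv):
    p=cv2.undistortPoints(np.array([[uv]],float),d["mtx"],d["distortion"])[0,0]
    R=d["R"];return -R.T@d["t"],R.T@np.array([p[0],p[1],1])
def onz(d,uv,z):
    c,r=ray(d,uv);return c+r*(z-c[2])/r[2]
def cloud(d):
    h,w=d["depth"].shape;g=np.stack(np.meshgrid(np.arange(w),np.arange(h)),-1).reshape(-1,1,2).astype(float)
    p=cv2.undistortPoints(g,d["mtx"],d["distortion"])[:,0];z=d["depth"].reshape(-1,1)
    X=np.c_[p*z,z];return ((X-d["t"])@d["R"]).reshape(h,w,3)
def proj(d,X):
    return cv2.projectPoints(np.atleast_2d(np.array(X,float)),cv2.Rodrigues(d["R"])[0],d["t"],d["mtx"],d["distortion"])[0][:,0]
E
python3 - <<'E'
from h import *
S={n:dict(np.load(n+"1.npz")) for n in("scene","side")}
guess={"scene":[(319,217),(385,268)],"side":[(326,173),(297,127)]}
for n,d in S.items():
    im=d["image"].astype(int);hsv=cv2.cvtColor(d["image"],cv2.COLOR_BGR2HSV);P=cloud(d)
    blue=((hsv[...,0]>100)&(hsv[...,0]<125)&(hsv[...,1]>130)&(im[...,0]>70)).astype(np.uint8)
    box=np.zeros_like(blue);x0,x1,y0,y1=(240,445,165,350) if n=="scene" else (250,405,85,250)
    box[y0:y1,x0:x1]=1
    cs,hi=cv2.findContours(blue*box,cv2.RETR_CCOMP,cv2.CHAIN_APPROX_NONE)
    for c,h in zip(cs,hi[0]):
        if h[3]>=0 and cv2.contourArea(c)>800:
            e=cv2.fitEllipse(c);hull=cv2.fitEllipse(cv2.convexHull(c))
            print(n,"hole",np.round(e[0],1),np.round(e[1],1),np.round(hull[0],1),"z.196",np.round(onz(d,hull[0],.196),4))
    red=((hsv[...,0]<6)|(hsv[...,0]>174))&(hsv[...,1]>150)&(im[...,2]>70)
    x0,x1,y0,y1=(180,285,130,215) if n=="scene" else (320,440,245,355)
    b=np.zeros_like(blue);b[y0:y1,x0:x1]=1
    c=max(cv2.findContours(red.astype(np.uint8)*b,cv2.RETR_EXTERNAL,cv2.CHAIN_APPROX_NONE)[0],key=cv2.contourArea)
    ap=cv2.approxPolyDP(cv2.convexHull(c),5,True)[:,0];print(n,"tray",[(a.tolist(),np.round(onz(d,a,.022),3).tolist()) for a in ap])
    # points: gear top by depth
    for nm,(u,v) in (("drive",(383,268) if n=="scene" else (294,134)),("sol",(210,163) if n=="scene" else (404,298)),("pul",(320,226) if n=="scene" else (323,188))):
        q=P[v-16:v+17,u-16:u+17].reshape(-1,3);lo,hi2={"drive":(.13,.19),"sol":(.06,.09),"pul":(.095,.125)}[nm]
        m=q[(q[:,2]>lo)&(q[:,2]<hi2)];print(n,nm,len(m),np.round(m.mean(0),4),np.round(np.percentile(m,[3,97],axis=0),3).tolist())
d=S["scene"];A=cv2.resize(d["image"][240:305,350:420],None,fx=6,fy=6,interpolation=cv2.INTER_CUBIC)
d=S["side"];B=cv2.resize(d["image"][100:165,264:324],None,fx=6,fy=6,interpolation=cv2.INTER_CUBIC)
cv2.imwrite("pics/crop1.png",np.hstack([A,B]))
E
```

```text
scene hole [384.4 267.2] [57.2 71.1] [383.5 266.6] z.196 [0.5511 0.2571 0.196 ]
scene hole [318.3 216.6] [54.  69.5] [318.4 216.3] z.196 [0.5347 0.0214 0.196 ]
scene tray [([215, 137], [0.461, -0.474, 0.022]), ([274, 163], [0.422, -0.244, 0.022]), ([251, 206], [0.59, -0.214, 0.022]), ([191, 179], [0.631, -0.441, 0.022])]
scene drive 137 [0.5449 0.2643 0.1603] [[0.528, 0.249, 0.135], [0.559, 0.279, 0.169]]
scene sol 130 [ 0.5663 -0.4029  0.069 ] [[0.548, -0.425, 0.061], [0.584, -0.383, 0.081]]
scene pul 153 [0.5366 0.0283 0.1005] [[0.511, 0.004, 0.095], [0.56, 0.053, 0.111]]
side hole [325.1 172. ] [49.5 62.1] [323.9 171.4] z.196 [0.5292 0.0188 0.196 ]
side hole [296.7 126.7] [40.1 55.2] [295.9 126.5] z.196 [0.5436 0.2551 0.196 ]
side tray [([430, 309], [0.627, -0.451, 0.022]), ([384, 348], [0.45, -0.483, 0.022]), ([332, 283], [0.418, -0.25, 0.022]), ([375, 253], [0.588, -0.22, 0.022])]
side drive 314 [0.5167 0.235  0.1634] [[0.464, 0.149, 0.131], [0.557, 0.385, 0.188]]
side sol 191 [ 0.5616 -0.4103  0.0682] [[0.544, -0.428, 0.061], [0.581, -0.391, 0.078]]
side pul 74 [0.533  0.0263 0.1012] [[0.509, 0.012, 0.095], [0.555, 0.05, 0.108]]
```

View pics/crop1.png

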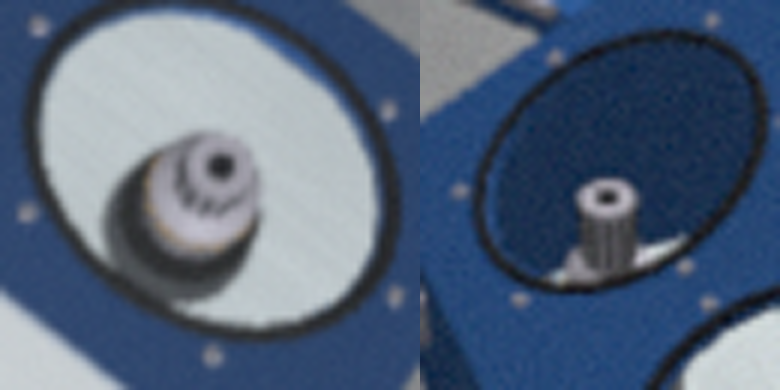

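The crop confirms the choice: steel-grey with a brass band and a toothed gear. The gear top's centre is at scene (386.4,267.1) and side (294.7,132.4).

```bash
cat >> h.py <<'E'
from scipy.spatial.transform import Rotation as Rn
def tri(pairs):
    A=np.zeros((3,3));b=np.zeros(3);L=[]
    for d,uv in pairs:
        c,r=ray(d,uv);r=r/np.linalg.norm(r);M=np.eye(3)-np.outer(r,r);A+=M;b+=M@c;L.append((c,M))
    X=np.linalg.solve(A,b);return X,[round(float(np.linalg.norm(M@(X-c)))*1e3,1) for c,M in L]
def go(target,phi=None,frm=None):
    """shift to target in tool units, in tool axes if already at yaw phi (tool down)"""
    from station import get_state
    s=get_state();R=Rn.from_quat(s["ee_rot"]).as_matrix()
    if phi is not None: R=np.c_[[np.cos(phi),np.sin(phi),0],[np.sin(phi),-np.cos(phi),0],[0,0,-1]]
    return np.round(R.T@(np.array(target)-(s["tcp_pos"] if frm is None else frm))/.12,3)
E
python3 - <<'E'
from h import *
S={n:dict(np.load(n+"1.npz")) for n in("scene","side")}
a,b=(386.4,267.1),(294.7,132.4)
print(tri([(S["scene"],a),(S["side"],b)]),onz(S["scene"],a,.166),onz(S["side"],b,.166))
for p,q in (((383.5,266.6),(295.9,126.5)),((318.4,216.3),(323.9,171.4))): print(tri([(S["scene"],p),(S["side"],q)]))
phi=-.065;p1=[.50,-.25,.36];p2=[.547,.262,.36]
print(go(p1,phi),go(p2,phi,p1))
E
```

```text
(array([0.54075004, 0.26424912, 0.16428999]), [1.0, 1.0]) [0.54028428 0.26477158 0.166     ] [0.54068682 0.26159999 0.166     ]
(array([0.54770075, 0.2584007 , 0.19152507]), [2.5, 2.5])
(array([0.53225624, 0.02150437, 0.19181933]), [1.5, 1.5])
[ 2.669 -3.354 -1.372] [ 0.114 -4.283  0.   ]
```

```bash
python3 -m jog '[{"z":-0.35,"wz":0.194,"hand":85},{"z":-0.35,"wz":0.194},{"z":-0.35},{"z":-0.32},{"x":0.27,"y":-0.33},{"x":0.27,"y":-0.33},{"x":0.27,"y":-0.33},{"x":0.27,"y":-0.33},{"x":0.27,"y":-0.33},{"x":0.27,"y":-0.33},{"x":0.27,"y":-0.33},{"x":0.27,"y":-0.33},{"x":0.27,"y":-0.33},{"x":0.24,"y":-0.33},{}]' 60
python3 - <<'E'
from h import *
from station import get_state
print(go([.5405,.2635,.36]),get_state()["ee_rot"])
E
```

```text
[ 4.897 -6.476 -1.361] [ 9.92812102e-01  1.19680239e-01 -1.46004742e-04 -8.65591838e-04]$[0]: bad value
```

```bash
python3 -m jog '[{"x":0,"y":0,"z":-0.35,"wx":0,"wy":0,"wz":0.194,"hand":85}]' 60; python3 -m jog --help | head -30
```

```text
t: 0.22
tcp_pos: [0.1537, -0.6284, 0.2342]
ee_rot: [0.999, 0.042, -0.001, -0.005]
force: [-0.0, -0.3, -0.0]
opening: 0.995
gripper_force: 0.0invalid input: not JSON, or not a number
```

```bash
python3 -m jog '[{"x":0,"y":0,"z":-0.35,"wx":0,"wy":0,"wz":0.19,"hand":85},{"x":0,"y":0,"z":-0.35,"wx":0,"wy":0,"wz":0,"hand":85},{"x":0,"y":0,"z":-0.3,"wx":0,"wy":0,"wz":0,"hand":85},{"x":0.27,"y":-0.33,"z":0,"wx":0,"wy":0,"wz":0,"hand":85},{"x":0.27,"y":-0.33,"z":0,"wx":0,"wy":0,"wz":0,"hand":85},{"x":0.27,"y":-0.33,"z":0,"wx":0,"wy":0,"wz":0,"hand":85},{"x":0.27,"y":-0.33,"z":0,"wx":0,"wy":0,"wz":0,"hand":85},{"x":0.27,"y":-0.33,"z":0,"wx":0,"wy":0,"wz":0,"hand":85},{"x":0.27,"y":-0.33,"z":0,"wx":0,"wy":0,"wz":0,"hand":85},{"x":0.27,"y":-0.33,"z":0,"wx":0,"wy":0,"wz":0,"hand":85},{"x":0.27,"y":-0.33,"z":0,"wx":0,"wy":0,"wz":0,"hand":85},{"x":0.27,"y":-0.33,"z":0,"wx":0,"wy":0,"wz":0,"hand":85},{"x":0.25,"y":-0.35,"z":0,"wx":0,"wy":0,"wz":0,"hand":85},{"x":0,"y":0,"z":0,"wx":0,"wy":0,"wz":0,"hand":85}]' 60
python3 - <<'E'
from h import *
from station import get_state
print(go([.5405,.2635,.36]),get_state()["q"])
E
```

```text
t: 1.98
tcp_pos: [0.5027, -0.2481, 0.3576]
ee_rot: [1.0, -0.026, 0.0, -0.001]
force: [-0.5, -0.8, -0.3]
opening: 0.993
gripper_force: 0.0
[ 0.093 -4.274 -0.008] [ 0.57787311  0.16793797 -0.2287217   1.49199181  0.03523096  1.48691453
 -1.27345457]
```

```bash
python3 -m jog '[{"x":0.01,"y":-0.39,"z":0,"wx":0,"wy":0,"wz":0,"hand":85},{"x":0.01,"y":-0.39,"z":0,"wx":0,"wy":0,"wz":0,"hand":85},{"x":0.01,"y":-0.39,"z":0,"wx":0,"wy":0,"wz":0,"hand":85},{"x":0.01,"y":-0.39,"z":0,"wx":0,"wy":0,"wz":0,"hand":85},{"x":0.01,"y":-0.39,"z":0,"wx":0,"wy":0,"wz":0,"hand":85},{"x":0.01,"y":-0.39,"z":0,"wx":0,"wy":0,"wz":0,"hand":85},{"x":0.01,"y":-0.39,"z":0,"wx":0,"wy":0,"wz":0,"hand":85},{"x":0.01,"y":-0.39,"z":0,"wx":0,"wy":0,"wz":0,"hand":85},{"x":0.01,"y":-0.39,"z":0,"wx":0,"wy":0,"wz":0,"hand":85},{"x":0,"y":-0.39,"z":0,"wx":0,"wy":0,"wz":0,"hand":85},{"x":0,"y":-0.37,"z":0,"wx":0,"wy":0,"wz":0,"hand":85},{"x":0,"y":0,"z":0,"wx":0,"wy":0,"wz":0,"hand":85}]' 60
python3 - <<'E'
from h import *
from station import *
print(go([.5405,.2635,.36]),get_state()["q"])
d=snapshot("wrist");np.savez("wrist1.npz",**d)
im=d["image"].copy()
uv=proj(d,[[.5405,.2635,.165]])[0];print(uv)
cv2.drawMarker(im,tuple(int(round(x)) for x in uv),(0,0,255),0,10,1)
cv2.imwrite("pics/w1.png",im)
E
```

```text
t: 3.48
tcp_pos: [0.541, 0.2606, 0.3573]
ee_rot: [1.0, -0.028, -0.001, -0.001]
force: [-0.5, 0.1, 0.0]
opening: 0.998
gripper_force: 0.0
[-0.005 -0.024 -0.022] [-0.06000915  0.27820853 -0.59879864  1.39079196  0.15319602  1.52070045
 -2.27490687]
[316.22392126 173.46294423]
```

View pics/w1.png

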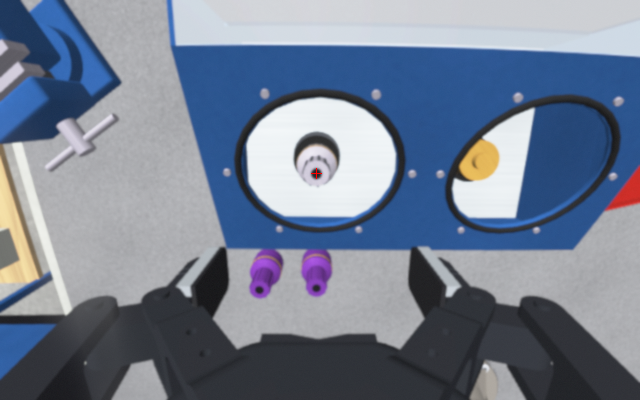

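The marker, projected from the measured point (.5405,.2635,.165), lies on the gear's bore at (316,173), so the position is confirmed. Before descending I check whether the camera mounting could hit the slope.

Run:
```python
from h import *
from station import *
d=np.load("wrist1.npz");s=get_state();c=-d["R"].T@d["t"]
print("cam rel tcp in tool",Rn.from_quat(s["ee_rot"]).inv().apply(c-s["tcp_pos"]),"fwd",d["R"][2],go([.5405,.2635,.129]))
```

```text
cam rel tcp in tool [ 0.06605208 -0.00291516 -0.17856749] fwd [-0.2655291   0.01635839 -0.96396405] [-0.013 -0.05   1.904]
```

```bash
python3 -m jog '[{"x":0,"y":-0.03,"z":0.25,"wx":0,"wy":0,"wz":0,"hand":85},{"x":0,"y":0,"z":0.25,"wx":0,"wy":0,"wz":0,"hand":85},{"x":0,"y":0,"z":0.25,"wx":0,"wy":0,"wz":0,"hand":85},{"x":0,"y":0,"z":0.2,"wx":0,"wy":0,"wz":0,"hand":85},{"x":0,"y":0,"z":0.2,"wx":0,"wy":0,"wz":0,"hand":85},{"x":0,"y":0,"z":0.1,"wx":0,"wy":0,"wz":0,"hand":85},{"x":0,"y":0,"z":0,"wx":0,"wy":0,"wz":0,"hand":85}]' 60
python3 - <<'E'
from h import *
print(go([.5405,.2635,.129]))
E
```

```text
t: 4.4
tcp_pos: [0.5427, 0.259, 0.2076]
ee_rot: [0.999, -0.032, -0.001, 0.001]
force: [-0.1, -0.5, 1.1]
opening: 0.991
gripper_force: 0.0
[-0.02  -0.037  0.655]
```

```bash
python3 -m jog '[{"x":-0.015,"y":-0.035,"z":0.15,"wx":0,"wy":0,"wz":0,"hand":85},{"x":0,"y":0,"z":0.15,"wx":0,"wy":0,"wz":0,"hand":85},{"x":0,"y":0,"z":0.15,"wx":0,"wy":0,"wz":0,"hand":85},{"x":0,"y":0,"z":0.12,"wx":0,"wy":0,"wz":0,"hand":85},{"x":0,"y":0,"z":0.05,"wx":0,"wy":0,"wz":0,"hand":85},{"x":0,"y":0,"z":0,"wx":0,"wy":0,"wz":0,"hand":85}]' 60
python3 - <<'E'
from h import *
from station import *
print(go([.5405,.2635,.129]));s=get_state();print(s["tcp_pos"],s["force"])
d=snapshot("wrist");im=d["image"];uv=proj(d,[[.5405,.2635,.165]])[0];print(uv)
cv2.imwrite("pics/w2.png",im)
E
```

```text
t: 5.15
tcp_pos: [0.541, 0.265, 0.1334]
ee_rot: [1.0, -0.031, -0.0, 0.0]
force: [0.1, 0.1, -0.4]
opening: 0.996
gripper_force: 0.0
[-0.003  0.012  0.037]
[0.54096837 0.26496576 0.13344506] [ 0.12000821  0.10034518 -0.40125395]
[321.43507161 250.23601716]
```

View pics/w2.png

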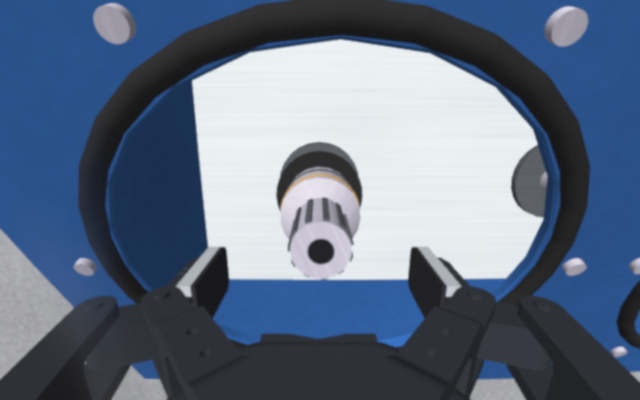

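The gear's bore is at (320,250), midway between the pads (about 215 and 425), so I close here.

```bash
python3 -m jog '[{"x":0,"y":0,"z":0.03,"wx":0,"wy":0,"wz":0,"hand":60},{"x":0,"y":0,"z":0,"wx":0,"wy":0,"wz":0,"hand":40},{"x":0,"y":0,"z":0,"wx":0,"wy":0,"wz":0,"hand":25},{"x":0,"y":0,"z":0,"wx":0,"wy":0,"wz":0,"hand":25},{"x":0,"y":0,"z":0,"wx":0,"wy":0,"wz":0,"hand":25},{"x":0,"y":0,"z":0,"wx":0,"wy":0,"wz":0,"hand":25},{"x":0,"y":0,"z":0,"wx":0,"wy":0,"wz":0,"hand":25}]' 60
```

```text
t: 6.08
tcp_pos: [0.5419, 0.2638, 0.1315]
ee_rot: [1.0, -0.031, 0.001, 0.001]
force: [-1.0, -2.8, 5.8]
opening: 0.291
gripper_force: 2.8
```

```bash
python3 -m jog '[{"x":0,"y":0,"z":-0.05,"wx":0,"wy":0,"wz":0,"hand":25},{"x":0,"y":0,"z":-0.1,"wx":0,"wy":0,"wz":0,"hand":25},{"x":0,"y":0,"z":0,"wx":0,"wy":0,"wz":0,"hand":25}]' 60
```

```text
t: 6.45
tcp_pos: [0.5419, 0.266, 0.1498]
ee_rot: [1.0, -0.031, 0.001, -0.001]
force: [-0.1, 0.2, -0.4]
opening: 0.288
gripper_force: 0.0
```

Run:
```python
from h import *
from station import *
s=get_state();print(s["force"],s["opening"],s["gripper_force"])
d=snapshot("wrist");im=d["image"]
cv2.imwrite("pics/w3.png",im)
```

```text
[-0.11817966  0.22994888 -0.37947073] 0.28828458324104744 0.0
```

View pics/w3.png

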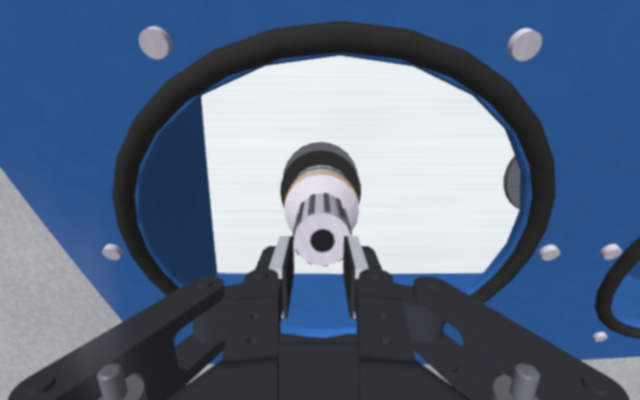

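The picture shows the drive still standing with its bore at (322,240), and the pads shut past its width at about (285,260) and (352,265). The grip missed, so I compare pad and gear positions by depth.

Run:
```python
from h import *
from station import *
s=get_state();R=Rn.from_quat(s["ee_rot"])
d=snapshot("wrist");P=cloud(d)
T=R.inv().apply((P-s["tcp_pos"]).reshape(-1,3)).reshape(P.shape)
for u,v in ((322,225),(310,240),(335,240),(322,258),(287,240),(287,255),(285,280),(352,240),(352,255),(355,280)):
    print((u,v),"world",np.round(P[v,u],4),"tool",np.round(T[v,u],4))
print(s["tcp_pos"])
```

```text
(322, 225) world [0.5497 0.2631 0.1662] tool [ 0.0084  0.002  -0.0172]
(310, 240) world [0.542  0.2703 0.1684] tool [ 0.0003 -0.0048 -0.0194]
(335, 240) world [0.5405 0.2562 0.1669] tool [-0.0004  0.0094 -0.0178]
(322, 258) world [0.5297 0.2643 0.1667] tool [-0.0117  0.002  -0.0176]
(287, 240) world [0.5536 0.2796 0.1948] tool [ 0.0113 -0.0148 -0.0457]
(287, 255) world [0.5532 0.2781 0.2103] tool [ 0.011  -0.0133 -0.0612]
(285, 280) world [0.5482 0.2782 0.2221] tool [ 0.006  -0.0131 -0.0731]
(352, 240) world [0.5514 0.2491 0.194 ] tool [ 0.011   0.0158 -0.045 ]
(352, 255) world [0.5513 0.2508 0.21  ] tool [ 0.0109  0.0141 -0.0609]
(355, 280) world [0.5465 0.2511 0.2221] tool [ 0.006   0.0141 -0.0731]
[0.5414581  0.26557383 0.14904718]
```

The pads stand either side of the gear with a gap of about 29 mm. The opening command simply stopped at 25 before squeezing, so I lower again and close fully.

```bash
python3 -m jog '[{"x":0,"y":0,"z":0,"wx":0,"wy":0,"wz":0,"hand":50},{"x":0,"y":0,"z":0,"wx":0,"wy":0,"wz":0,"hand":50},{"x":0,"y":0.01,"z":0.08,"wx":0,"wy":0,"wz":0,"hand":50},{"x":0,"y":0,"z":0.08,"wx":0,"wy":0,"wz":0,"hand":50},{"x":0,"y":0,"z":0,"wx":0,"wy":0,"wz":0,"hand":25},{"x":0,"y":0,"z":0,"wx":0,"wy":0,"wz":0,"hand":15},{"x":0,"y":0,"z":0,"wx":0,"wy":0,"wz":0,"hand":0},{"x":0,"y":0,"z":0,"wx":0,"wy":0,"wz":0,"hand":0},{"x":0,"y":0,"z":0,"wx":0,"wy":0,"wz":0,"hand":0},{"x":0,"y":0,"z":0,"wx":0,"wy":0,"wz":0,"hand":0}]' 60
```

```text
t: 7.8
tcp_pos: [0.541, 0.2638, 0.1291]
ee_rot: [1.0, -0.031, 0.0, 0.0]
force: [0.4, -0.4, -2.8]
opening: 0.319
gripper_force: 59.3
```

```bash
python3 -m jog '[{"x":0,"y":0,"z":-0.05,"wx":0,"wy":0,"wz":0,"hand":0},{"x":0,"y":0,"z":-0.1,"wx":0,"wy":0,"wz":0,"hand":0},{"x":0,"y":0,"z":0,"wx":0,"wy":0,"wz":0,"hand":0},{"x":0,"y":0,"z":0,"wx":0,"wy":0,"wz":0,"hand":0}]' 60
```

```text
t: 8.3
tcp_pos: [0.541, 0.2638, 0.1473]
ee_rot: [1.0, -0.031, 0.0, 0.0]
force: [-0.0, 0.1, -3.5]
opening: 0.319
gripper_force: 59.4
```

```bash
python3 -m jog '[{"x":0,"y":0,"z":-0.1,"wx":0,"wy":0,"wz":0,"hand":0},{"x":0,"y":0,"z":-0.18,"wx":0,"wy":0,"wz":0,"hand":0},{"x":0,"y":0,"z":-0.2,"wx":0,"wy":0,"wz":0,"hand":0},{"x":0,"y":0,"z":-0.2,"wx":0,"wy":0,"wz":0,"hand":0},{"x":0,"y":0,"z":-0.2,"wx":0,"wy":0,"wz":0,"hand":0},{"x":0,"y":0,"z":-0.2,"wx":0,"wy":0,"wz":0,"hand":0},{"x":0,"y":0,"z":-0.2,"wx":0,"wy":0,"wz":0,"hand":0},{"x":0,"y":0,"z":-0.2,"wx":0,"wy":0,"wz":0,"hand":0},{"x":0,"y":0,"z":-0.1,"wx":0,"wy":0,"wz":0,"hand":0},{"x":0,"y":0,"z":0,"wx":0,"wy":0,"wz":0,"hand":0}]' 60
python3 - <<'E'
from h import *
from station import *
s=get_state();print(go([.513,-.288,.335]),s["gripper_force"],s["q"])
d=snapshot("wrist");cv2.imwrite("pics/w4.png",d["image"])
E
```

```text
t: 9.55
tcp_pos: [0.5412, 0.2642, 0.3375]
ee_rot: [1.0, -0.031, 0.001, -0.0]
force: [-0.4, -0.3, -2.6]
opening: 0.324
gripper_force: 59.5
[0.049 4.608 0.018] 59.51766550540924 [-0.06421515  0.283629   -0.59898865  1.42653006  0.15951186  1.47836022
 -2.2912984 ]
```

View pics/w4.png

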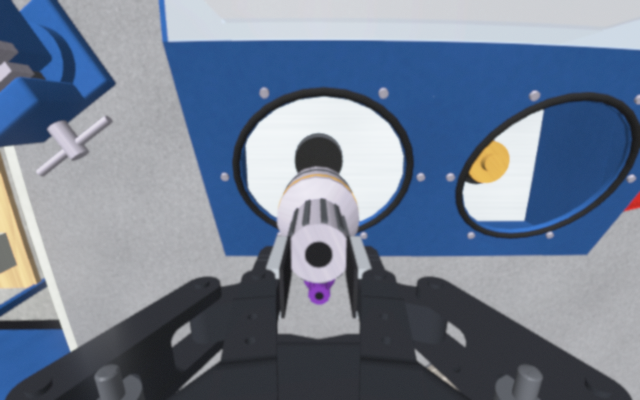

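The drive is held upright in the pads with its gear at (318,255), clear of the port, and the empty stand shows at (318,155). I carry it to the tray.

```bash
python3 -m jog '[{"x":0,"y":0.12,"z":0,"wx":0,"wy":0,"wz":0,"hand":0},{"x":0,"y":0.22,"z":0,"wx":0,"wy":0,"wz":0,"hand":0},{"x":0,"y":0.32,"z":0,"wx":0,"wy":0,"wz":0,"hand":0},{"x":0,"y":0.36,"z":0,"wx":0,"wy":0,"wz":0,"hand":0},{"x":0,"y":0.36,"z":0,"wx":0,"wy":0,"wz":0,"hand":0},{"x":0,"y":0.36,"z":0,"wx":0,"wy":0,"wz":0,"hand":0},{"x":0,"y":0.36,"z":0,"wx":0,"wy":0,"wz":0,"hand":0},{"x":0,"y":0.36,"z":0,"wx":0,"wy":0,"wz":0,"hand":0},{"x":0.01,"y":0.36,"z":0,"wx":0,"wy":0,"wz":0,"hand":0},{"x":0.01,"y":0.36,"z":0,"wx":0,"wy":0,"wz":0,"hand":0},{"x":0.01,"y":0.36,"z":0,"wx":0,"wy":0,"wz":0,"hand":0},{"x":0.01,"y":0.36,"z":0,"wx":0,"wy":0,"wz":0,"hand":0},{"x":0.01,"y":0.32,"z":0,"wx":0,"wy":0,"wz":0,"hand":0},{"x":0,"y":0.24,"z":0,"wx":0,"wy":0,"wz":0,"hand":0},{"x":0,"y":0.14,"z":0,"wx":0,"wy":0,"wz":0,"hand":0},{"x":0,"y":0.06,"z":0,"wx":0,"wy":0,"wz":0,"hand":0},{"x":0,"y":0,"z":0,"wx":0,"wy":0,"wz":0,"hand":0}]' 60
python3 - <<'E'
from h import *
from station import *
s=get_state();print(go([.513,-.288,.085]),s["gripper_force"])
for n in ("side",):
    d=snapshot(n);im=d["image"].copy()
    for X in ([.513,-.288,.004],):
        uv=proj(d,X)[0];cv2.drawMarker(im,tuple(int(round(x)) for x in uv),(0,255,0),0,8,1)
    cv2.imwrite("pics/s2.png",im)
E
```

```text
t: 11.72
tcp_pos: [0.5124, -0.2941, 0.3365]
ee_rot: [1.0, -0.031, -0.0, -0.0]
force: [-0.2, 0.6, -2.8]
opening: 0.316
gripper_force: 59.6
[ 2.000e-03 -4.900e-02  2.096e+00] 59.58719193935394
```

View pics/s2.png

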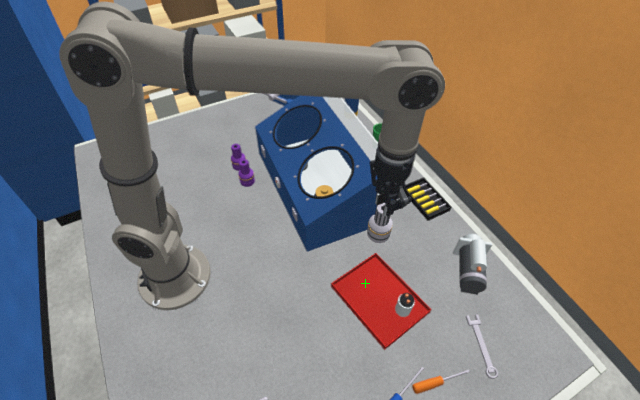

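The drive hangs upright at (380,225), and the target mark at (365,283) lies in the tray's free half, so I lower.

```bash
python3 -m jog '[{"x":0,"y":-0.04,"z":0.1,"wx":0,"wy":0,"wz":0,"hand":0},{"x":0,"y":0,"z":0.2,"wx":0,"wy":0,"wz":0,"hand":0},{"x":0,"y":0,"z":0.25,"wx":0,"wy":0,"wz":0,"hand":0},{"x":0,"y":0,"z":0.25,"wx":0,"wy":0,"wz":0,"hand":0},{"x":0,"y":0,"z":0.25,"wx":0,"wy":0,"wz":0,"hand":0},{"x":0,"y":0,"z":0.25,"wx":0,"wy":0,"wz":0,"hand":0},{"x":0,"y":0,"z":0.25,"wx":0,"wy":0,"wz":0,"hand":0},{"x":0,"y":0,"z":0.2,"wx":0,"wy":0,"wz":0,"hand":0},{"x":0,"y":0,"z":0.15,"wx":0,"wy":0,"wz":0,"hand":0},{"x":0,"y":0,"z":0.1,"wx":0,"wy":0,"wz":0,"hand":0},{"x":0,"y":0,"z":0.06,"wx":0,"wy":0,"wz":0,"hand":0},{"x":0,"y":0,"z":0.04,"wx":0,"wy":0,"wz":0,"hand":0},{"x":0,"y":0,"z":0,"wx":0,"wy":0,"wz":0,"hand":0},{"x":0,"y":0,"z":0,"wx":0,"wy":0,"wz":0,"hand":0}]' 60
```

```text
t: 13.52
tcp_pos: [0.5132, -0.2901, 0.0853]
ee_rot: [1.0, -0.031, 0.001, 0.0]
force: [0.1, 0.6, -2.7]
opening: 0.319
gripper_force: 59.6
```

```bash
python3 -m jog '[{"x":0,"y":0,"z":0.04,"wx":0,"wy":0,"wz":0,"hand":0},{"x":0,"y":0,"z":0.03,"wx":0,"wy":0,"wz":0,"hand":0},{"x":0,"y":0,"z":0.03,"wx":0,"wy":0,"wz":0,"hand":0},{"x":0,"y":0,"z":0.015,"wx":0,"wy":0,"wz":0,"hand":0},{"x":0,"y":0,"z":0,"wx":0,"wy":0,"wz":0,"hand":0},{"x":0,"y":0,"z":0,"wx":0,"wy":0,"wz":0,"hand":0}]' 60; python3 -m jog '[{"x":0,"y":0,"z":0.01,"wx":0,"wy":0,"wz":0,"hand":0},{"x":0,"y":0,"z":0,"wx":0,"wy":0,"wz":0,"hand":0}]' 60
```

```text
t: 14.28
tcp_pos: [0.5129, -0.2899, 0.071]
ee_rot: [1.0, -0.031, 0.0, 0.0]
force: [-1.5, 0.9, -2.3]
opening: 0.321
gripper_force: 59.6
t: 14.52
tcp_pos: [0.5127, -0.2898, 0.0697]
ee_rot: [1.0, -0.031, -0.0, 0.0]
force: [0.3, 0.1, -3.0]
opening: 0.319
gripper_force: 59.6
```

```bash
python3 -m jog '[{"x":0,"y":0,"z":0.01,"wx":0,"wy":0,"wz":0,"hand":0},{"x":0,"y":0,"z":0,"wx":0,"wy":0,"wz":0,"hand":0},{"x":0,"y":0,"z":0.005,"wx":0,"wy":0,"wz":0,"hand":0},{"x":0,"y":0,"z":0,"wx":0,"wy":0,"wz":0,"hand":0}]' 60; python3 -m jog '[{"x":0,"y":0,"z":0.008,"wx":0,"wy":0,"wz":0,"hand":0},{"x":0,"y":0,"z":0,"wx":0,"wy":0,"wz":0,"hand":0}]' 60
```

```text
t: 15.02
tcp_pos: [0.5127, -0.2899, 0.0679]
ee_rot: [1.0, -0.031, -0.0, 0.0]
force: [-0.4, -0.3, -3.0]
opening: 0.318
gripper_force: 59.6
t: 15.28
tcp_pos: [0.5127, -0.2899, 0.0669]
ee_rot: [1.0, -0.031, -0.0, 0.0]
force: [0.0, -0.6, -3.4]
opening: 0.321
gripper_force: 59.6
```

```bash
python3 -m jog '[{"x":0,"y":0,"z":0.006,"wx":0,"wy":0,"wz":0,"hand":0},{"x":0,"y":0,"z":0,"wx":0,"wy":0,"wz":0,"hand":0}]' 60; python3 -m jog '[{"x":0,"y":0,"z":0.006,"wx":0,"wy":0,"wz":0,"hand":0},{"x":0,"y":0,"z":0,"wx":0,"wy":0,"wz":0,"hand":0}]' 60
```

```text
t: 15.52
tcp_pos: [0.5129, -0.2899, 0.0663]
ee_rot: [1.0, -0.031, 0.0, 0.0]
force: [0.2, 0.4, -2.3]
opening: 0.321
gripper_force: 59.8
t: 15.78
tcp_pos: [0.5133, -0.2899, 0.0662]
ee_rot: [1.0, -0.031, 0.001, 0.0]
force: [-0.9, 1.3, 1.8]
opening: 0.317
gripper_force: 60.5
```

Contact is made: the force rose from -3 to +1.8 N and the descent stopped. I open gently.

```bash
python3 -m jog '[{"x":0,"y":0,"z":0,"wx":0,"wy":0,"wz":0,"hand":24},{"x":0,"y":0,"z":0,"wx":0,"wy":0,"wz":0,"hand":28},{"x":0,"y":0,"z":0,"wx":0,"wy":0,"wz":0,"hand":32},{"x":0,"y":0,"z":0,"wx":0,"wy":0,"wz":0,"hand":40},{"x":0,"y":0,"z":0,"wx":0,"wy":0,"wz":0,"hand":55},{"x":0,"y":0,"z":0,"wx":0,"wy":0,"wz":0,"hand":70},{"x":0,"y":0,"z":0,"wx":0,"wy":0,"wz":0,"hand":70},{"x":0,"y":0,"z":0,"wx":0,"wy":0,"wz":0,"hand":70}]' 20
```

```text
t: 16.77
tcp_pos: [0.5128, -0.2899, 0.0655]
ee_rot: [1.0, -0.031, 0.0, 0.0]
force: [0.1, 0.3, 1.1]
opening: 0.817
gripper_force: 0.0
```

```bash
python3 -m jog '[{"x":0,"y":0,"z":-0.1,"wx":0,"wy":0,"wz":0,"hand":70},{"x":0,"y":0,"z":-0.2,"wx":0,"wy":0,"wz":0,"hand":70},{"x":0,"y":0,"z":-0.3,"wx":0,"wy":0,"wz":0,"hand":70},{"x":0,"y":0,"z":-0.3,"wx":0,"wy":0,"wz":0,"hand":70},{"x":0,"y":0,"z":-0.3,"wx":0,"wy":0,"wz":0,"hand":70},{"x":0,"y":0,"z":-0.3,"wx":0,"wy":0,"wz":0,"hand":70},{"x":0,"y":0,"z":-0.2,"wx":0,"wy":0,"wz":0,"hand":70},{"x":0,"y":0,"z":0,"wx":0,"wy":0,"wz":0,"hand":70},{"x":0,"y":0,"z":0,"wx":0,"wy":0,"wz":0,"hand":70}]'
python3 - <<'E'
from h import *
from station import *
d=snapshot("side");cv2.imwrite("pics/s3.png",cv2.resize(d["image"][80:360,220:460],None,fx=2,fy=2))
E
```

```text
t: 17.9
tcp_pos: [0.5122, -0.2896, 0.2688]
ee_rot: [1.0, -0.031, -0.001, -0.0]
force: [-0.4, 1.1, -0.4]
opening: 0.822
gripper_force: 0.0
```

View pics/s3.png

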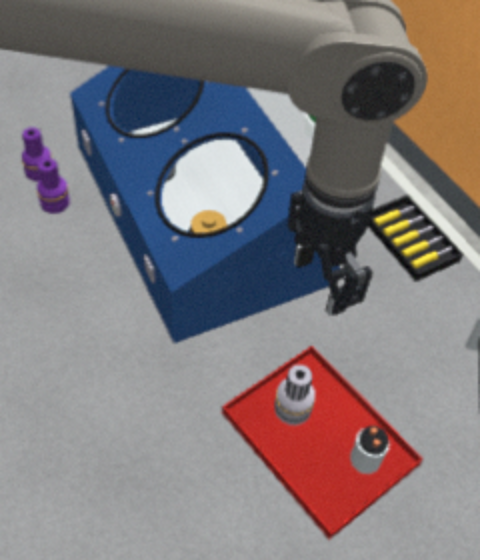

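The drive stands upright on the tray floor at crop (295,395), with the solenoid at (370,450) and the pulley at (208,222) untouched and the gripper clear.

```bash
python3 -c "from station import *; print(close_job())"
```

```text
the job is handed in; nothing more can be done
None
```

The starter drive is standing upright, gear up, in the free half of the red tray; the pulley and solenoid were left where they were, and I handed the job in at about 18 s (no verdict was returned).

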